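# Hold a contact thermometer on the griddle's red spot

## Robot

A 6-joint arm with a two-finger parallel gripper is mounted at the origin on a cart in front of the work surface, level with it; the furniture and walls round the work are solid. World frame = base frame: x ahead of the robot, y to its left, z up, the work surface at z = 0. Lengths are in m, angles in rad, forces in N, time in s.
With the tool pointing down it reaches from about 0.35 to 0.975 m from the base axis. Payload 17.4 kg.
Tool frame: the origin (TCP) lies at the very end of the fingers, on their centre line; the grasp point (between the pads) lies 19 mm behind it (ctrl.grip_point_offset is the distance from the TCP to the grasp point, in m); z points along the fingers, y is the line along which they close (so a half turn about z gives the same grasp; the last joint's range is limited). The gripper opens to 85 mm and grips with 20 to 120 N. Pads are 22 mm wide; open, the fingers measure 114 mm over their backs; the gripper's body (76 mm by 85 mm) begins 54 mm behind the grasp point. The pads swing forward as they close: fully open they stand 13 mm farther back than shut.
Start: joints at [1.156, 0.116, 1.442, -0, 1.584, -0.038], TCP at [0.248, 0.628, 0.231] pointing down, gripper open.
Joint ranges: [-2.83, 2.83], [-0.83, 2.19], [0.07, 2.5], [-1.14, 4.28], [0.01, 3], [-2.97, 2.97]. Speed limits (rad/s): [1.89, 1.89, 2.22, 3.14, 3.14, 3.14].

## Interface

Orientations are given as a unit quaternion [w, x, y, z].
In Python, from rig import ctrl gives the robot as it stands.
- The arm moves only by the tool play_rows, never from a script. Its argument "rows" is a list of rows, each a list of 5 numbers: the shift along the tool's x, y, z in mm, then the turn about the tool's z in rad, then the opening in per cent of the stroke, from 0 (shut) to 100 (fully open). In form: [[x, y, z, roll, jaw], ...]. A call has 1 to 12 rows; each row shifts and turns the commanded pose from where the row before left it, along the tool's axes as they then stand; what a row does not reach is not made up. A row lasts 1/8 s, in which the tool goes at most 62.5 mm and 10.7 degrees, less where a joint would pass 70% of its speed; a pose out of reach is approached as far as the arm can. A call is refused whole if a number of a shift passes 62.5 or a number of a turn 0.188, either way. A call with a gripper value outside its range is refused whole. The fingers move at their own pace and stop on an object; "squeeze" is the grip in N (left out, the last holds). Time passes only in rows, so rows that do not move let the fingers close. It gives the time, the measured TCP pose, the force, the opening and the grip force at its end, in the units of the state.
- ctrl.get_state(): the state, without advancing time (a new reading comes with each control period).
- ctrl.snapshot(name): name is "side" or "top"; returns a dict with "img" (400x640x3 uint8, blue, green, red), "depth" (400x640 float32, m along the optical axis (not along the pixel's ray), 0 where there is no reading), "vertical_fov" (degrees; the focal length in pixels is half the picture's height over the tangent of half this angle, whatever the lens; pixels are square), "cx", "cy" (the principal point, pixels), "position" and "orientation" of the camera in the world. Camera axes: x right, y down, z forward; pixel columns grow to the right and rows downward; lengths in m; the calibration is good to about 2 mm. A picture is of the moment at which its call begins.
- ctrl.hand_in(): hands the job in; it is judged then, once.
The state is a dict: "clock": time; "joint_pos": joint angles; "qd": joint speeds; "tau": joint torques, N m; "tool_pos": TCP position; "orientation": TCP orientation; "ft_force": force on the tool from outside, world axes, zero at the start; "moment": the same for the moment, N m; "width": opening from 0.0 (shut) to 1.0 (fully open); "grasp_force": force on a finger pad.
Only numpy, scipy, OpenCV 4.12 (cv2) and the standard library are available. Lean on these libraries where they do the work, as an engineer would, in place of code of your own. Each camera call takes 0.05 s, during which the arm holds its last target. There are 200 camera calls.

## Task

Take the contact thermometer out of its stand and check the griddle plate: hold it upright with its sprung tip on the middle of the red spot (not the white one), pressed down lightly so that the tip is about half pushed in. Bring the tip straight down on the spot, touching the plate nowhere else, and leave the other things where they are; finish while still holding the thermometer there.

Things in the scene. Friction and masses are not known exactly. Their poses are not given: they have to be found in the camera images.
- thermometer: Contact thermometer, a stick 176 mm long, about 0.13 kg, loose in the stand. Origin at the end of the fully extended tip; z runs along the stick to the handle's top (straight up when held upright). z = 86 to 176 mm: black square handle with orange top. 80 to 86 mm: grey collar 30 mm across, resting on the stand. 18 to 80 mm: steel shaft 9 mm thick. Below: sprung copper tip, 9 mm across.
- handle_grip (a point): On the axis of the thermometer's handle, 142 mm from the tip end and 34 mm below the handle's top: a good place to grip. The handle is 26 x 26 mm there, its sides square to the thermometer's x and y; any two opposite sides will do. A small display is on its -x side.
- thermometer_tip (a joint): How far the sprung tip is pushed into the shaft, in m: 0 fully out, 0.012 fully in. The spring needs 0.6 N to start moving and 0.3 N per further mm: 2.4 N half in (0.006), 4.2 N fully in.
- tip_end (a point): The middle of the tip's flat end face, which moves with the sprung tip; z along the stick, towards the handle.
- probe_stand: Fixed stand: steel base 105 x 64 x 8 mm, light wooden block between two brown cheeks; origin under the middle of the base, z up. A 13 mm bore, 58 mm long, leans 20 degrees from vertical, its top towards the stand's -x (roughly to the robot). The thermometer stands in it, tip end at x = 20, z = 24 mm. Draw it out along its own length: clear after 80 mm.
- griddle: Heavy round cast-iron griddle plate on the hob, fixed, 220 mm across and 14 mm thick, flat level top, with two loop handles on its +y and -y sides reaching 135 mm from the middle, no higher than 16 mm. Origin at the centre of its underside; the top is 14 mm above it.
- red_spot: Flat red dot 20 mm across painted on top of the griddle plate; origin at its middle, on the plate's top surface. Red and white spots change places.
- white_spot: Flat white dot 20 mm across on top of the griddle plate, at least 70 mm from the red one; not to be used. Origin at its middle.
- salt_shaker: Bystander: glass salt shaker with steel cap, 43 mm across, 78 mm high, origin under its middle.
- lemon_a: Bystander: yellow lemon, 78 x 55 x 56 mm, origin under its middle.
- garlic: Bystander: garlic bulb, 60 mm across, 58 mm high, origin under its middle.

How it is judged:
On the way:
1. the thermometer has been drawn out of its stand: its tip is more than 90 mm above the worktop and it no longer touches the stand (height (world z) of tip_end above 0.09 m and contact force between thermometer and probe_stand below 0.05 N), for 0.1 s.
At the end, for the whole second after the job is handed in: The gripper still holds the thermometer, clear of the stand and at rest, upright within 7 degrees, its tip's middle within 10 mm of the red spot's middle and in contact with the plate (0.5 to 6 N), the sprung tip pushed in by 3 to 9.5 mm of its 12 mm (horizontal distance between tip_end and red_spot below 0.01 m and angle between thermometer's own z axis and vertical below 0.12 rad and value of joint thermometer_tip between 0.003 and 0.0095 m and contact force between thermometer and griddle between 0.5 and 6 N and contact force between the fingers and thermometer above 2 N and contact force between thermometer and probe_stand below 0.05 N and linear speed of thermometer below 0.02 m/s); the arm keeps its last pose, push and grip.
It fails at once if the plate is touched with the thermometer more than 20 mm from the red spot's middle (contact force between thermometer and griddle above 0.3 N and horizontal distance between tip_end and red_spot above 0.02 m).
It fails at once if the thermometer is pressed hard on the plate (over 12 N) (contact force between thermometer and griddle above 12 N).
It fails at once if the robot itself touches the plate (contact force between any of the arm, the fingers and griddle above 0.5 N).
It fails at once if the salt shaker, lemon or garlic is moved more than 30 mm, or the shaker is knocked over (distance of any of salt_shaker, lemon_a, garlic from where it was at the start of the episode above 0.03 m or angle between salt_shaker's own z axis and vertical above 0.3 rad).
It also fails if it takes over 42 s, if anything falls off the work surface, if the arm or the gripper's body presses on something with over 40 N, if the wrist force passes 120 N, or if a joint passes its speed limit or range.

## Working session

There is one attempt and no reset: what is moved stays moved. The work goes in short steps, Python scripts to look and compute and a tool call to move; the robot and the scene stay as the last step left them, time stands still between calls to the robot, and variables do not carry over. Pictures are saved under pics/ and viewed, at most 10 in all, crops included, and the job is handed in when it is done.

Besides the shell and the picture viewer there is one more tool, called after ">>>" by a JSON object that holds its "method" and its "body", one argument or row to a line. play_rows: Moves the arm, as the interface text tells. Its arguments: {"type":"object","properties":{"rows":{"type":"array"},"squeeze":{"type":"number"}},"required":["rows"]}

```bash
mkdir -p pics
cat > h.py <<'E'
import numpy as np, cv2
from scipy.spatial.transform import Rotation as R
from rig import ctrl
def rot(q): return R.from_quat(q,scalar_first=True).as_matrix()
def snap(n,f=None):
    s=ctrl.snapshot(n)
    if f: cv2.imwrite('pics/'+f,s['img']); np.savez('pics/'+f+'.npz',**s)
    return s
def pt(s,u,v,z=None):
    f=200/np.tan(np.radians(float(s['vertical_fov']))/2)
    d=np.array([(u-s['cx'])/f,(v-s['cy'])/f,1.]); M=rot(s['orientation'])
    if z is None:
        return s['position']+M@d*np.median(s['depth'][int(v)-1:int(v)+2,int(u)-1:int(u)+2])
    w=M@d; return s['position']+w*(z-s['position'][2])/w[2]
def proj(s,p):
    f=200/np.tan(np.radians(float(s['vertical_fov']))/2)
    c=rot(s['orientation']).T@(np.array(p)-s['position']); return c[:2]/c[2]*f+[s['cx'],s['cy']]
E
python3 - <<'E'
from h import *
for n in('side','top'):
    s=snap(n,n+'1.png'); print(n,s['position'],rot(s['orientation']).round(3).tolist(),s['vertical_fov'])
print(ctrl.get_state(),ctrl.grip_point_offset)
E
```

```text
side [0.36706792 0.74090295 0.787506  ] [[-0.956, -0.201, 0.213], [-0.292, 0.607, -0.739], [0.019, -0.769, -0.639]] 50.21992092400786
top [ 0.43701918 -0.05940974  1.36161174] [[-0.011, -0.994, 0.11], [-1.0, 0.011, -0.001], [0.0, -0.11, -0.994]] 44.30417461488382
{'clock': 0.1, 'joint_pos': array([ 1.15617712e+00,  1.16450748e-01,  1.44219172e+00, -2.43446857e-05,
        1.58396647e+00, -3.77735154e-02]), 'qd': array([ 0.00088032, -0.00035722, -0.00174133,  0.00018472,  0.00180548,
       -0.00200956]), 'tau': array([ 1.97355206e-03, -7.33666992e+01, -6.33784103e+01, -1.05875066e-05,
        5.36652005e-03,  1.46064076e-05]), 'tool_pos': array([0.24832745, 0.62749147, 0.23063159]), 'orientation': array([-1.02100664e-04,  1.87310017e-01,  9.82300717e-01, -4.97926470e-04]), 'ft_force': array([-0.52549817,  1.14144737, -0.12572538]), 'moment': array([-0.01488649,  0.07100555,  0.02141067]), 'grasp_force': 0.0, 'width': 0.9960954881619412} 0.0187
```

View pics/side1.png

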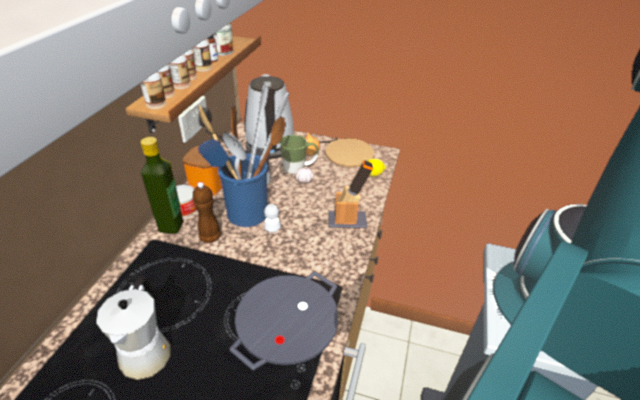

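View pics/top1.png

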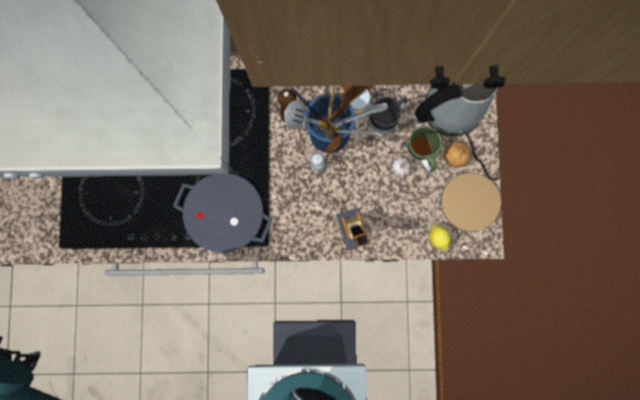

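The side view shows the red spot at about (280,340), white at (302,306), and the stand at about (347,215) with the handle leaning up to (367,165). The top view has red at (200,215), white at (234,222) and the stand at about (352,230). I'll enlarge both.

Run:
```python
from h import *
a=dict(np.load('pics/side1.png.npz'));b=dict(np.load('pics/top1.png.npz'))
c1=cv2.resize(a['img'][145:235,310:410],None,fx=6,fy=6,interpolation=cv2.INTER_CUBIC)
c2=cv2.resize(b['img'][200:260,325:385],None,fx=9,fy=9,interpolation=cv2.INTER_CUBIC)
cv2.imwrite('pics/c1.png',c1);cv2.imwrite('pics/c2.png',c2)
for s in(a,b):
    i=s['img'].astype(int); 
    m=(i[...,2]>170)&(i[...,1]<70)&(i[...,0]<70)
    v,u=np.nonzero(m); k=(abs(u-np.median(u))<12)&(abs(v-np.median(v))<12)
    u,v=u[k].mean(),v[k].mean(); print(u,v,len(k),k.sum(),pt(s,u,v),pt(s,u,v,.014))
s=a; print('stand base',[pt(s,*q).round(3) for q in[(335,224),(360,224)]],'white',pt(a,302,306),pt(b,234,222))
```

```text
185.11666666666667 209.68333333333334 113 60 [ 0.94270498 -0.0047141   0.02769486] [ 0.95308028 -0.01815313  0.014     ]
199.52631578947367 215.0 19 19 [0.56160764 0.2878221  0.0172177 ] [0.56190583 0.28865318 0.014     ]
stand base [array([ 0.545, -0.096,  0.009]), array([ 0.48 , -0.118,  0.009])] white [0.54324662 0.19551713 0.02107176] [0.54108232 0.19248366 0.01972634]
```

View pics/c1.png

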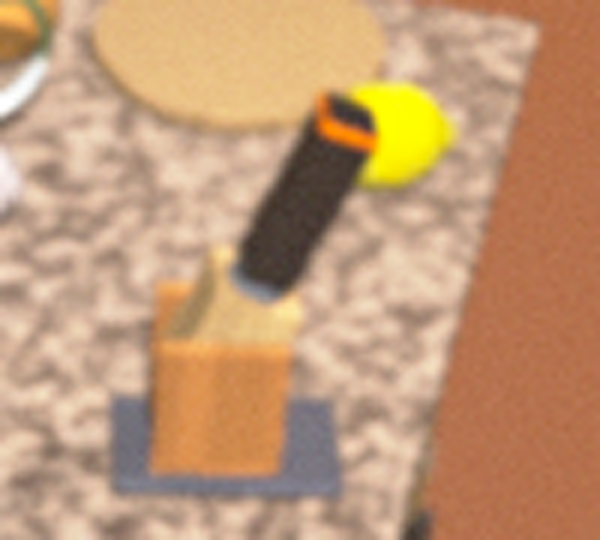

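View pics/c2.png

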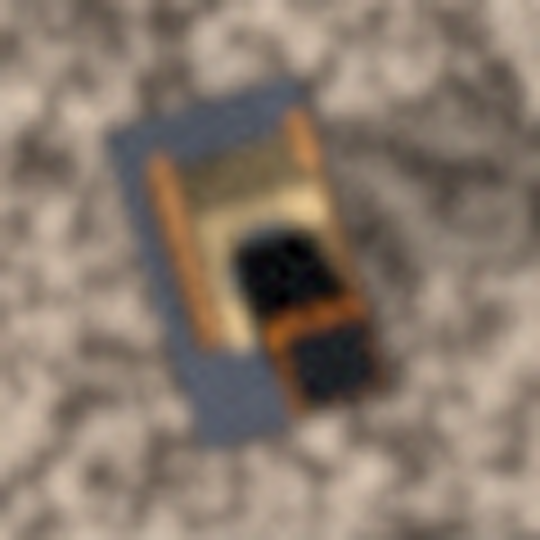

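Crop c1 (side) shows the base corners and the handle, whose top is at full-frame (368,163). In c2 (top), the base's left edge runs (337,214)→(348,250) and the handle's top face is at about (362,240). I'll fit the stand pose to these points and fix the red mask for the side view.

Run:
```python
from h import *
from scipy.optimize import least_squares
a=dict(np.load('pics/side1.png.npz'));b=dict(np.load('pics/top1.png.npz'))
s20,c20=np.sin(np.radians(20)),np.cos(np.radians(20))
ax=lambda d:np.array([.02-d*s20,0,.024+d*c20])
C1=lambda u,v:(u/6+310,v/6+145); C2=lambda u,v:(u/9+325,v/9+200)
top=ax(.176)
obs=[(a,C1(350,110),top),(a,C1(268,290),ax(.086)),(b,C2(335,360),top),
(b,C2(108,130),(.0525,.032,.008)),(b,C2(205,448),(-.0525,.032,.008)),(b,C2(292,88),(.0525,-.032,.008))]
# side cam looks toward -y: left image=+x
obs+=[(a,C1(112,482),(.0525,.032,.008)),(a,C1(340,482),(-.0525,.032,.008)),(a,C1(332,400),(-.0525,-.032,.008)),(a,C1(115,395),(.0525,-.032,.008))]
def W(p,q): return np.r_[p[0]+np.cos(p[2])*q[0]-np.sin(p[2])*q[1],p[1]+np.sin(p[2])*q[0]+np.cos(p[2])*q[1],q[2]]
f=lambda p:np.concatenate([proj(s,W(p,q))-o for s,o,q in obs])
r=least_squares(f,[.51,-.1,.3],loss='soft_l1'); p=r.x
print(p,f(p).reshape(-1,2).round(1).tolist())
print('axisdir',W([0,0,p[2]],[-s20,0,c20]),'grip',W(p,ax(.142)),'top',W(p,top))
i=a['img'].astype(int)[325:355,265:295]
v,u=np.nonzero((i[...,2]>150)&(i[...,1]<70)&(i[...,0]<70)); u,v=u.mean()+265,v.mean()+325
print('red',u,v,pt(a,u,v),pt(a,u,v,.014),pt(b,199.5,215))
print('plate z',[pt(a,*q)[2].round(4) for q in[(270,310),(290,300),(260,325)]],[pt(b,*q)[2].round(4) for q in[(215,200),(220,235),(240,210)]])
print('hob',[pt(b,*q)[2].round(4) for q in[(165,225),(100,235)]])
print('lemon',pt(b,440,237))
```

```text
[ 0.51869747 -0.13278146  0.29047206] [[0.5, 0.1], [-1.0, -3.3], [-0.4, 0.6], [-1.1, -0.0], [-0.4, 1.0], [0.5, -2.2], [0.0, -0.1], [0.9, 0.6], [0.2, -1.1], [-1.0, -1.0]]
axisdir [-0.3276925  -0.09795612  0.93969262] grip [ 0.49132731 -0.14096314  0.15743635] top [ 0.48018576 -0.14429365  0.1893859 ]
red 279.46153846153845 339.61538461538464 [0.5610911  0.28804272 0.02084092] [0.56282236 0.28400187 0.014     ] [0.56160845 0.28789439 0.01721768]
plate z [np.float64(0.0212), np.float64(0.0213), np.float64(0.021)] [np.float64(0.021), np.float64(0.0188), np.float64(0.0181)]
hob [np.float64(0.0044), np.float64(0.0029)]
lemon [ 0.49238819 -0.36231054  0.05273272]
```

Results against what they must be:
- **Red spot:** (0.561, 0.288) from depth in both views, plate top at about z = 0.020.
- **Stand:** (0.519, −0.133), yaw 0.29. The grip point is at (0.491, −0.141, 0.157).

The moves can't tilt the tool. So I'll close the fingers in the lean plane, which lets the vertical pads straighten the stick once it's out. First I'll travel across at height.

>>> {"method": "play_rows", "body": {
  "rows": [
    [-34,-42,0,0,100],
    [-34,-42,0,0,100],
    [-34,-42,0,0,100],
    [-34,-42,0,0,100],
    [-34,-42,0,0,100],
    [-34,-42,0,0,100],
    [-34,-42,0,0,100],
    [-34,-42,0,0,100],
    [-34,-42,0,0,100],
    [-34,-42,0,0,100],
    [-34,-42,0,0,100],
    [-34,-42,0,0,100]
  ],
  "squeeze": 20
}}

```text
clock: 1.6
tool_pos: [0.4424, 0.0071, 0.2312]
orientation: [0.0, 0.187, 0.982, 0.0]
ft_force: [-0.0, 0.7, 0.6]
width: 0.997
grasp_force: 0.0
```

>>> {"method": "play_rows", "body": {
  "rows": [
    [-34,-42,0,0,100],
    [-34,-42,0,0,100],
    [-33,-41,0,0,100],
    [0,0,0,0.18,100],
    [0,0,0,0.18,100],
    [0,0,0,0.18,100],
    [0,0,0,0.18,100],
    [0,0,0,0.18,100],
    [0,0,0,0,100]
  ]
}}

```text
clock: 2.72
tool_pos: [0.4901, -0.1445, 0.2311]
orientation: [-0.0, 0.596, 0.803, -0.0]
ft_force: [-0.3, -1.5, -0.4]
width: 0.997
grasp_force: 0.0
```

```bash
cat >> h.py <<'E'
def go(target,yaw=None):
    s=ctrl.get_state(); M=rot(s['orientation'])
    d=M.T@(np.array(target)-s['tool_pos'])*1000
    y=np.arctan2(M[1,1],M[0,1]); print('pos',s['tool_pos'].round(4),'yawY',y.round(3),'tilt',M[:,2].round(4),'delta',d.round(1),'clock',s['clock'],'w',s['width'].round(3),s['grasp_force'],'F',s['ft_force'].round(2))
    if yaw is not None: print('roll',(y-yaw).round(3))
E
python3 - <<'E'
from h import *
go([.4913,-.141,.1387],.29)
s=snap('side','side2.png'); t=snap('top','top2.png')
cv2.imwrite('pics/c3.png',np.hstack([cv2.resize(s['img'][120:240,290:410],(400,400),interpolation=2),cv2.resize(t['img'][180:280,305:405],(400,400),interpolation=2)]))
E
```

```text
Traceback (most recent call last):
  File "h.py", line 21, in go
    y=np.arctan2(M[1,1],M[0,1]); print('pos',s['tool_pos'].round(4),'yawY',y.round(3),'tilt',M[:,2].round(4),'delta',d.round(1),'clock',s['clock'],'w',s['width'].round(3),s['grasp_force'],'F',s['ft_force'].round(2))
                                                                                                                                                       ^^^^^^^^^^^^^^^^
AttributeError: 'float' object has no attribute 'round'
```

```bash
sed -i "s/s\['width'\].round(3)/s['width']/" h.py
python3 - <<'E'
from h import *
go([.4913,-.141,.1387],.29)
s=snap('side','side2.png'); t=snap('top','top2.png')
cv2.imwrite('pics/c3.png',np.hstack([cv2.resize(s['img'][120:240,290:410],(400,400),interpolation=2),cv2.resize(t['img'][180:280,305:405],(400,400),interpolation=2)]))
E
```

```text
pos [ 0.4901 -0.1445  0.2311] yawY 0.295 tilt [-4.e-04  1.e-04 -1.e+00] delta [ 3.   2.2 92.4] clock 2.725 w 0.9972296284856418 0.0 F [-0.28 -1.51 -0.35]
roll 0.005
```

View pics/c3.png

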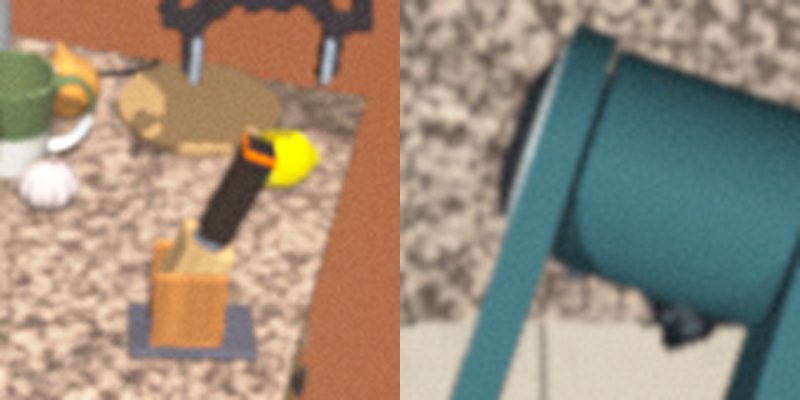

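The fingers (crop x = 193 and 328) straddle the handle top (x = 258) evenly. Next I descend and close.

>>> {"method": "play_rows", "body": {
  "rows": [
    [3,2,20,0,100],
    [0,0,20,0,100],
    [0,0,18,0,100],
    [0,0,17,0,100],
    [0,0,17,0,100],
    [0,0,0,0,100]
  ]
}}

```text
clock: 3.58
tool_pos: [0.4908, -0.1409, 0.1378]
orientation: [-0.001, 0.596, 0.803, -0.0]
ft_force: [-0.5, 0.3, 0.2]
width: 1.005
grasp_force: 0.0
```

Run:
```python
from h import *
go([.4913,-.141,.1387],.29)
s=snap('side','side3.png')
cv2.imwrite('pics/c4.png',cv2.resize(s['img'][120:240,290:410],(480,480),interpolation=2))
```

```text
pos [ 0.4908 -0.1409  0.1378] yawY 0.294 tilt [-2.e-03  7.e-04 -1.e+00] delta [-0.2  0.5 -0.9] clock 3.575 w 1.0045147233080571 0.0 F [-0.47  0.28  0.17]
roll 0.004
```

View pics/c4.png

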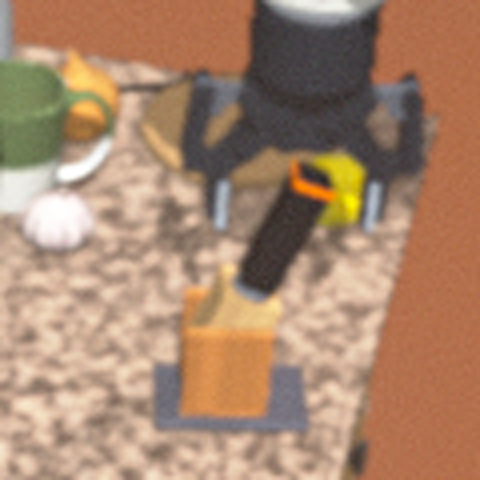

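The fingers (crop x = 220 and 370) straddle the upper handle (x ≈ 290). Closing with a soft grip.

>>> {"method": "play_rows", "body": {
  "rows": [
    [0,0,0,0,60],
    [0,0,0,0,50],
    [0,0,0,0,40],
    [0,0,0,0,30],
    [0,0,0,0,20],
    [0,0,0,0,10],
    [0,0,0,0,0],
    [0,0,0,0,0],
    [0,0,0,0,0],
    [0,0,0,0,0]
  ],
  "squeeze": 20
}}

```text
clock: 4.88
tool_pos: [0.4919, -0.1411, 0.1402]
orientation: [0.001, 0.596, 0.803, 0.0]
ft_force: [2.6, 0.0, 6.5]
width: 0.456
grasp_force: 15.5
```

Opening is 38.8 mm, as expected for the tilted handle. Now I draw it out along the axis (tool y −0.342, z −0.94).

>>> {"method": "play_rows", "body": {
  "rows": [
    [0,-3.4,-9.4,0,0],
    [0,-3.4,-9.4,0,0],
    [0,-3.4,-9.4,0,0],
    [0,-3.4,-9.4,0,0]
  ]
}}

```text
clock: 5.38
tool_pos: [0.4786, -0.1448, 0.1773]
orientation: [0.0, 0.596, 0.803, 0.001]
ft_force: [6.7, 1.8, -2.3]
width: 0.46
grasp_force: 18.0
```

Run:
```python
from h import *
go([.4913,-.141,.1387],.29)
s=snap('side','side4.png')
cv2.imwrite('pics/c5.png',cv2.resize(s['img'][90:240,280:430],(525,525),interpolation=2))
```

```text
pos [ 0.4786 -0.1448  0.1773] yawY 0.294 tilt [ 1.4e-03  4.0e-04 -1.0e+00] delta [-0.1 13.2 38.6] clock 5.375 w 0.4599428846784815 18.044715566793457 F [ 6.72  1.85 -2.26]
roll 0.004
```

View pics/c5.png

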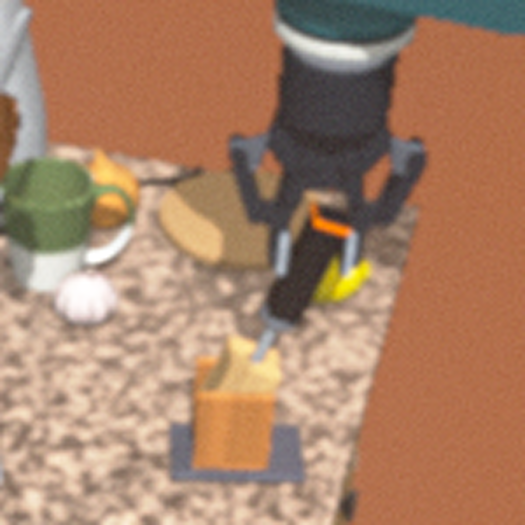

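It's coming out: the steel shaft shows at (265,345) above the block, and the handle is held. Continuing along the axis.

>>> {"method": "play_rows", "body": {
  "rows": [
    [0,-3.4,-9.4,0,0],
    [0,-3.4,-9.4,0,0],
    [0,-3.4,-9.4,0,0],
    [0,-3.4,-9.4,0,0],
    [0,-3.4,-9.4,0,0],
    [0,-3.4,-9.4,0,0],
    [0,0,-10,0,0],
    [0,0,-10,0,0],
    [0,0,-10,0,0],
    [0,0,-10,0,0],
    [0,0,0,0,0],
    [0,0,0,0,0]
  ]
}}

```text
clock: 6.92
tool_pos: [0.4587, -0.1509, 0.273]
orientation: [-0.0, 0.596, 0.803, -0.0]
ft_force: [-0.2, -0.3, -2.1]
width: 0.301
grasp_force: 25.5
```

Run:
```python
from h import *
go([.4913,-.141,.1387],.29)
s=snap('side','side5.png')
cv2.imwrite('pics/c6.png',cv2.resize(s['img'][60:240,280:440],(534,600),interpolation=2))
```

```text
pos [ 0.4587 -0.1509  0.273 ] yawY 0.294 tilt [-4.e-04  1.e-04 -1.e+00] delta [ -0.   34.1 134.3] clock 6.925 w 0.30098154838469837 25.469196438789368 F [-0.24 -0.35 -2.12]
roll 0.004
```

View pics/c6.png

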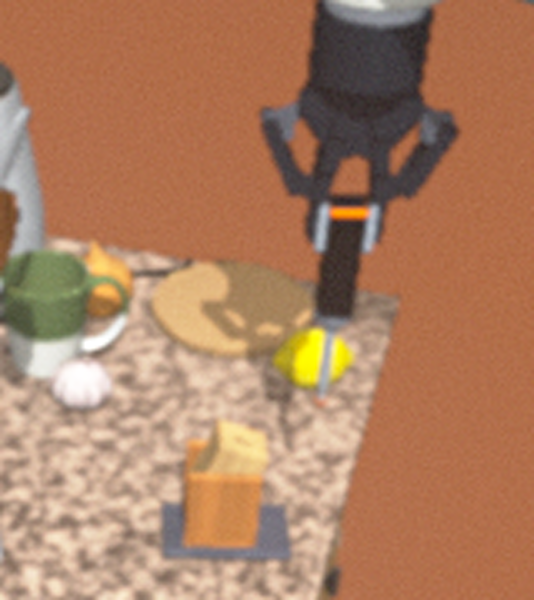

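The stick is out and straightened: opening is 25.6 mm, so the pads lie flat on the handle, and the tip is visible at crop (321,402). I'll firm up the grip and carry it over the red spot at height.

>>> {"method": "play_rows", "body": {
  "rows": [
    [0,0,0,0,0],
    [15,9,0,0,0],
    [35,20,0,0,0],
    [40,23,0,0,0],
    [45,26,0,0,0],
    [45,26,0,0,0],
    [45,26,0,0,0],
    [45,26,0,0,0],
    [45,26,0,0,0],
    [40,23,0,0,0],
    [25,14,0,0,0],
    [11,7,0,0,0]
  ],
  "squeeze": 40
}}

```text
clock: 8.48
tool_pos: [0.5613, 0.2909, 0.2727]
orientation: [-0.0, 0.595, 0.804, -0.0]
ft_force: [-0.7, 0.5, -0.6]
width: 0.297
grasp_force: 43.5
```

>>> {"method": "play_rows", "body": {
  "rows": [
    [0,0,10,0,0],
    [0,0,15,0,0],
    [0,0,15,0,0],
    [0,0,15,0,0],
    [0,0,10,0,0],
    [0,0,0,0,0],
    [0,0,0,0,0]
  ]
}}

```text
clock: 9.35
tool_pos: [0.5619, 0.2889, 0.2089]
orientation: [0.0, 0.596, 0.803, 0.0]
ft_force: [0.6, -0.6, -0.1]
width: 0.301
grasp_force: 43.4
```

Run:
```python
from h import *
go([.5615,.2885,.15])
p=ctrl.get_state()['tool_pos']
s=snap('side','side6.png'); t=snap('top','top6.png')
for d in (0,.08,.142,.176): print(d,proj(s,p+[0,0,.0187-.142+d]))
c=(proj(s,p)+proj(s,[.5615,.2885,.02]))/2; x,y=int(c[0])-55,int(c[1])-75; print(x,y)
cv2.imwrite('pics/c7.png',cv2.resize(s['img'][y:y+150,x:x+110],None,fx=4,fy=4,interpolation=2))
```

```text
pos [0.5619 0.2889 0.2089] yawY 0.294 tilt [ 6.e-04  3.e-04 -1.e+00] delta [-0.2 -0.5 58.9] clock 9.35 w 0.3014580910518582 43.440595865249634 F [ 0.61 -0.63 -0.06]
0 [277.87127243 320.90465055]
0.08 [276.39348582 294.689445  ]
0.142 [275.10655925 271.8600024 ]
0.176 [274.34001785 258.26193603]
222 234
```

View pics/c7.png

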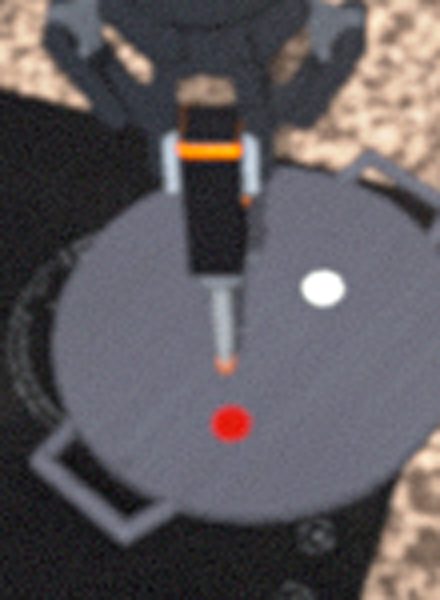

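In c7 the tip end is at crop (226,372), i.e. frame (278.5,327), about 6 px lower than predicted. Either the stick slid down in the grip or it's tilted toward the camera. The depth along the stick will tell.

Run:
```python
from h import *
s=dict(np.load('pics/side6.png.npz')); p=ctrl.get_state()['tool_pos']
for cu,cv in [(211,170),(213,200),(215,230),(217,260),(220,300),(222,320),(223,335),(225,350),(226,362),(226,368)]:
    u,v=222+cu/4,234+cv/4; q=pt(s,round(u),round(v)); print((round(u),round(v)),(q-p).round(4),q[2].round(4))
t=dict(np.load('pics/top6.png.npz')); i=t['img']; print(pt(t,199.5,215), proj(t,[.5619,.2889,.209]))
```

```text
(275, 276) [-0.0053  0.0136  0.0248] 0.2338
(275, 284) [-0.0044  0.0135  0.0036] 0.2126
(276, 292) [-0.0054  0.0134 -0.0177] 0.1912
(276, 299) [-0.0047  0.0136 -0.0372] 0.1718
(277, 309) [-0.0015  0.0044 -0.0795] 0.1295
(278, 314) [-0.0027  0.0037 -0.0953] 0.1137
(278, 318) [-0.0023  0.0037 -0.108 ] 0.101
(278, 322) [-0.0014  0.0027 -0.1227] 0.0863
(278, 324) [-0.0014  0.0033 -0.1284] 0.0806
(278, 326) [-0.0014  0.004  -0.134 ] 0.075
[0.5614135  0.28735097 0.01932123] [178.1953804  207.60958815]
```

The handle and shaft offsets are constant, so the stick is upright and on the tool axis. It slid about 15 mm, which puts the tip at z ≈ 0.072, about 52 mm above the plate. I'll go down 44 mm and take a force baseline with averaging.

>>> {"method": "play_rows", "body": {
  "rows": [
    [0,-1,10,0,0],
    [0,0,10,0,0],
    [0,0,10,0,0],
    [0,0,9,0,0],
    [0,0,5,0,0],
    [0,0,0,0,0],
    [0,0,0,0,0]
  ]
}}

```text
clock: 10.32
tool_pos: [0.5609, 0.2886, 0.1647]
orientation: [0.0, 0.596, 0.803, 0.0]
ft_force: [0.1, -0.1, -0.0]
width: 0.297
grasp_force: 43.4
```

```bash
cat >> h.py <<'E'
def avg(n=10):
    F=[]
    for k in range(n): ctrl.snapshot('side'); F.append(ctrl.get_state()['ft_force'])
    F=np.array(F); print('F',F.mean(0).round(2),'sd',F.std(0).round(2))
E
python3 - <<'E'
from h import *
go([.5614,.2877,.165]); avg(10)
s=snap('side','side7.png')
cv2.imwrite('pics/c8.png',cv2.resize(s['img'][300:360,250:310],(600,600),interpolation=2))
for v in range(326,346): 
  q=[pt(s,u,v)[2].round(3) for u in(278,279,280)]; print(v,q,s['img'][v,279])
E
```

```text
pos [0.5609 0.2886 0.1647] yawY 0.294 tilt [ 5.e-04  2.e-04 -1.e+00] delta [-1.   0.2 -0.3] clock 10.325 w 0.29699485064100445 43.4142404794693 F [ 0.07 -0.13 -0.01]
F [-0.17  0.14 -0.77] sd [0.29 0.33 0.45]
326 [np.float64(0.075), np.float64(0.075), np.float64(0.074)] [186 179 174]
327 [np.float64(0.073), np.float64(0.073), np.float64(0.072)] [187 181 175]
328 [np.float64(0.069), np.float64(0.07), np.float64(0.068)] [183 178 169]
329 [np.float64(0.066), np.float64(0.067), np.float64(0.063)] [189 183 175]
330 [np.float64(0.064), np.float64(0.061), np.float64(0.061)] [190 181 176]
331 [np.float64(0.06), np.float64(0.06), np.float64(0.058)] [188 180 175]
332 [np.float64(0.055), np.float64(0.055), np.float64(0.055)] [187 185 176]
333 [np.float64(0.053), np.float64(0.053), np.float64(0.052)] [187 178 174]
334 [np.float64(0.051), np.float64(0.05), np.float64(0.049)] [180 175 163]
335 [np.float64(0.047), np.float64(0.047), np.float64(0.042)] [170 165 166]
336 [np.float64(0.038), np.float64(0.038), np.float64(0.037)] [162 162 182]
337 [np.float64(0.036), np.float64(0.036), np.float64(0.035)] [152 163 204]
338 [np.float64(0.033), np.float64(0.033), np.float64(0.033)] [120 149 224]
339 [np.float64(0.03), np.float64(0.031), np.float64(0.029)] [ 85 127 223]
340 [np.float64(0.023), np.float64(0.024), np.float64(0.022)] [ 54  87 221]
341 [np.float64(0.022), np.float64(0.022), np.float64(0.02)] [ 22  35 227]
342 [np.float64(0.022), np.float64(0.021), np.float64(0.021)] [  8  26 227]
343 [np.float64(0.021), np.float64(0.02), np.float64(0.021)] [ 56  54 219]
344 [np.float64(0.021), np.float64(0.021), np.float64(0.022)] [ 95  83 167]
345 [np.float64(0.021), np.float64(0.021), np.float64(0.021)] [117 107 124]
```

View pics/c8.png

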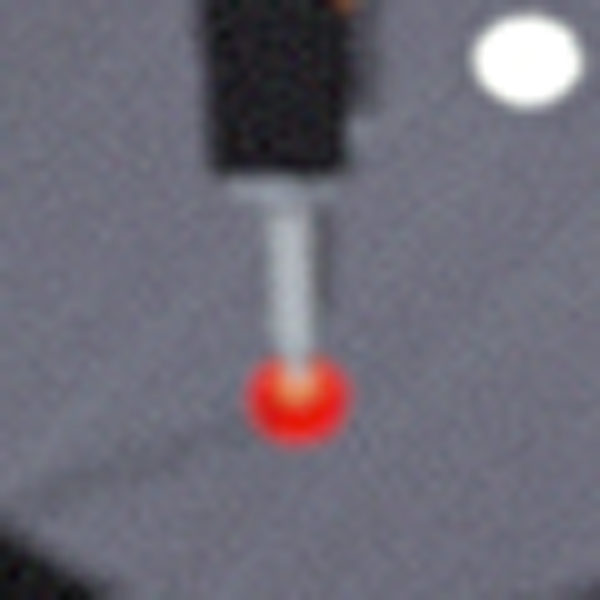

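The tip (crop (297,395)) is centred over the red spot (298,402), about 7–8 mm above it. I'll press down 13 mm slowly.

>>> {"method": "play_rows", "body": {
  "rows": [
    [0,0,2,0,0],
    [0,0,2,0,0],
    [0,0,2,0,0],
    [0,0,2,0,0],
    [0,0,1,0,0],
    [0,0,1,0,0],
    [0,0,1,0,0],
    [0,0,1,0,0],
    [0,0,1,0,0],
    [0,0,0,0,0],
    [0,0,0,0,0]
  ]
}}

```text
clock: 12.25
tool_pos: [0.5608, 0.2885, 0.1514]
orientation: [0.0, 0.596, 0.803, 0.0]
ft_force: [-0.7, -0.1, 1.1]
width: 0.299
grasp_force: 43.7
```

Run:
```python
from h import *
go([.5614,.2877,.152]); avg(40)
s=snap('side','side8.png')
for v in range(326,350): 
  q=[pt(s,u,v)[2].round(3) for u in(278,279,280)]; print(v,q,s['img'][v,279])
```

```text
pos [0.5608 0.2885 0.1514] yawY 0.294 tilt [ 0.  0. -1.] delta [-1.   0.3 -0.6] clock 12.25 w 0.29946787541783987 43.71254861354828 F [-0.65 -0.09  1.06]
F [-0.55 -0.3   1.57] sd [0.48 0.59 0.46]
326 [np.float64(0.077), np.float64(0.076), np.float64(0.074)] [179 173 169]
327 [np.float64(0.073), np.float64(0.073), np.float64(0.07)] [187 179 174]
328 [np.float64(0.069), np.float64(0.068), np.float64(0.068)] [188 183 177]
329 [np.float64(0.067), np.float64(0.066), np.float64(0.064)] [189 183 176]
330 [np.float64(0.064), np.float64(0.063), np.float64(0.063)] [189 181 175]
331 [np.float64(0.06), np.float64(0.06), np.float64(0.057)] [188 182 175]
332 [np.float64(0.055), np.float64(0.055), np.float64(0.055)] [187 182 176]
333 [np.float64(0.053), np.float64(0.053), np.float64(0.051)] [191 185 176]
334 [np.float64(0.049), np.float64(0.05), np.float64(0.049)] [187 182 174]
335 [np.float64(0.047), np.float64(0.046), np.float64(0.045)] [187 180 172]
336 [np.float64(0.043), np.float64(0.043), np.float64(0.041)] [190 183 175]
337 [np.float64(0.038), np.float64(0.039), np.float64(0.038)] [182 172 1
[... 213 characters left out ...]
26)] [123 149 222]
341 [np.float64(0.024), np.float64(0.025), np.float64(0.024)] [ 80 120 218]
342 [np.float64(0.023), np.float64(0.023), np.float64(0.022)] [ 48  78 216]
343 [np.float64(0.022), np.float64(0.022), np.float64(0.021)] [ 57  60 210]
344 [np.float64(0.021), np.float64(0.021), np.float64(0.022)] [ 90  88 167]
345 [np.float64(0.021), np.float64(0.02), np.float64(0.021)] [119 101 124]
346 [np.float64(0.021), np.float64(0.021), np.float64(0.021)] [123 109 109]
347 [np.float64(0.02), np.float64(0.021), np.float64(0.021)] [122 111 108]
348 [np.float64(0.021), np.float64(0.021), np.float64(0.021)] [123 110 108]
349 [np.float64(0.021), np.float64(0.021), np.float64(0.021)] [127 112 110]
```

The force change is about 2.3 N, so the tip is about half in. The steel/copper edge is lower while the tip end sits at plate height, on the spot. Handing in.

```bash
python3 -c "
from rig import ctrl
print(ctrl.hand_in())"
```

```text
the job is handed in; nothing more can be done
None
```

I handed the job in with the thermometer held upright, its tip on the middle of the red spot and about half pushed in (about 2.3 N); the hand-in returned no verdict.

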